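# Set the instrument-drying timer and start it

## Robot

A 6-joint arm with a two-finger parallel gripper is mounted at the origin on a cart in front of the work surface, level with it; the furniture and walls round the work are solid. World frame = base frame: x ahead of the robot, y to its left, z up, the work surface at z = 0. Lengths are in m, angles in degrees, forces in N, time in s.
With the tool pointing down it reaches from about 0.375 to 0.75 m from the base axis. Payload 9 kg.
Tool frame: the origin (TCP) lies where the fingers leave the gripper's body, on its centre line; the fingertips stand 73 mm ahead of it and the grasp point (between the pads) lies 54 mm ahead of it (robot.tip_reach is the distance from the TCP to the fingertips, in m); z points along the fingers, y is the line along which they close (so a half turn about z gives the same grasp; the last joint's range is limited). The gripper opens to 85 mm and grips with 20 to 120 N. Pads are 22 mm wide; open, the fingers measure 114 mm over their backs; the gripper's body (76 mm by 85 mm) begins 54 mm behind the grasp point. The pads swing forward as they close: fully open they stand 13 mm farther back than shut.
Start: joints at [64.418, 5.964, 5.575, 89.605, 0, 77.527], TCP at [0.136, 0.584, 0.304] pointing down, gripper open.
Joint ranges: [-171.21, 171.21], [-48.23, 106.86], [-62.78, 66.21], [-105.2, 120.99], [-86.42, 89.51], [-180, 180]. Speed limits (degrees/s): [127.2, 127.2, 147.25, 180, 180, 180].

## Interface

Orientations are given as [roll, pitch, yaw] about the fixed x, y, z axes, in that order (R = Rz(yaw) Ry(pitch) Rx(roll)).
In Python, from plant import robot gives the robot as it stands. Calls block until the motion is done:
- robot.move_pose(position, orientation): joint-space move of the TCP to a pose.
- robot.line_to(position, vel=0.15, rotation=None, guard=None): straight line of the TCP; rotation=None keeps the orientation; vel is the mean speed in m/s. With guard (N) it stops when the force on the tool has changed by that much, and returns True; else False.
- robot.goto_joints(angles): joint-space move.
- robot.set_gripper(opening): finger opening in m; the grip force is fixed at half the most; returns when the fingers have stopped.
- robot.pause(seconds).
- robot.ik(position, orientation): joint angles nearest the present ones, or None.
- robot.observe(): the state.
- robot.grab_frame(name): name is "scene" or "top" or "wrist"; returns the picture (400x640x3 uint8, blue, green, red); there is no depth.
- robot.get_calibration(name): a dict with "vertical_fov" (degrees; the focal length in pixels is half the picture's height over the tangent of half this angle, whatever the lens; pixels are square), "cx", "cy" (the principal point, pixels), "k1" (the pictures are not rectified: a ray, as slopes to the right and down, at radius r is drawn at 1 + k1 r^2 times it, then the intrinsics apply), "rvec" (rotation vector, rad) and "tvec" (3), from world to camera coordinates, as OpenCV has them. Camera axes: x right, y down, z forward; pixel columns grow to the right and rows downward; lengths in m; the calibration is good to about 2 mm. A picture is of the moment at which its call begins: read the wrist's pose just before it. get_calibration takes no time and is no camera call; for the wrist camera it gives the pose at the moment of the call.
A pose or a line that the arm cannot do raises robot.IKError and nothing moves.
- robot.job_done(): hands the job in; it is judged then, once.
The state is a dict: "time": time; "q": joint angles; "qvel": joint speeds; "joint_torque": joint torques, N m; "tool_pos": TCP position; "tcp_rot": TCP orientation; "ft_force": force on the tool from outside, world axes, zero at the start; "torque": the same for the moment, N m; "gripper_width": finger opening in m; "gripper_force": force on a finger pad.
Only numpy, scipy, OpenCV 4.12 (cv2) and the standard library are available. Lean on these libraries where they do the work, as an engineer would, in place of code of your own. Each camera call takes 0.05 s, during which the arm holds its last target. There are 200 camera calls.

## Task

Set the drying timer: push the dial's bar round with the fingertips until its white index mark lines up with the green line on the scale, then press the blue start button fully down and let it come up again. Only push, never pinch the bar between the fingers; do not press start while the mark is off the green line, and leave the loose things on the table where they are.

Things in the scene. Friction and masses are not known exactly. Their poses are not given: they have to be found in the camera images.
- console: white timer unit with a blue band, fixed to the table, 245 x 166 mm and 56 mm high. Origin on the table straight under the dial's axis; x points from the start button to the dial (to the robot's left, give or take 15 degrees), z up. The housing reaches from x = -155 to +90 mm and y = -83 to +83 mm in this frame.
- dial (a joint): angle of the dial, rad, grows clockwise seen from above; 0 = mark along the console's +x; stops at 0 and 5.2. Starts at 0.2 to 1.2; the green line lies 0.8 to 3.6 rad further clockwise and cannot be reached the other way, past the stop. Stays where it is left: dry friction of about 0.07 Nm (2 N at 38 mm from the axis), no detents, no spring.
- dial_axis (a point): centre of the dial, on its axis, at the bar's top, 90 mm above the table. The dial: a flat black disc, radius 53 mm, top 65 mm above the table, with a straight upright bar across it, 100 mm long (50 mm each side of the axis), 15 mm wide, black core, grey side faces. Push the bar's side near an end. Turns with the dial; x runs along the bar to the marked end.
- index_mark (a point): the dial's white index mark: a white line on the top of one half of the bar and down its end. This point lies on the mark's line 56 mm from the dial's axis, 65 mm above the table.
- target_line (a point): the long green line on the flat aluminium scale ring (74 mm radius, top 59 mm above the table) round the dial; the other lines are black, every 10 degrees. This point lies on the green line 56 mm from the dial's axis, 59 mm above the table. The ring does not move during the job, but is turned differently from run to run.
- start_button (a joint): travel of the start button, m: 0 up, 0.006 fully down; it springs back. Fully down takes about 5 N.
- start_button_top (a point): centre of the top of the round blue start button (28 mm across) in a black housing on the console beside the dial, to its right seen from the robot, 112 mm from the dial's axis. It is pressed straight down.
- indicator_tape: loose roll of beige tape, 99 mm across, 24 mm high, a bystander; origin under its centre
- gauze_block: loose pack of white gauze, 101 x 102 x 29 mm, a bystander; origin under its centre
- gallipot: loose open steel bowl, 91 mm across, 36 mm high, a bystander; origin under its centre
- marker: loose dark marker pen, 134 mm long, 12 mm thick, a bystander; origin under its centre

How it is judged (in metres and radians):
On the way, in this order (a step that is already met when the one before it is completed fails the run):
1. the white mark stands still at the green line (horizontal distance between index_mark and target_line below 0.0045 m and velocity of joint dial between -0.05 and 0.05 rad/s), for 0.3 s.
2. the start button is pressed down with the mark at the green line (horizontal distance between index_mark and target_line below 0.0045 m and value of joint start_button above 0.0045 m), for 0.05 s.
At the end, for the whole second after the job is handed in: the white mark is within 4.5 mm of the green line at its radius of 56 mm (about half a scale division), the start button has been pressed at least 4.5 mm and is up again (under 1.5 mm), and each loose thing is at rest within 20 mm of its start (horizontal distance between index_mark and target_line below 0.0045 m and value of joint start_button below 0.0015 m and distance of each of indicator_tape, gauze_block, gallipot, marker from where it was at the start of the episode below 0.02 m and linear speed of each of indicator_tape, gauze_block, gallipot, marker below 0.02 m/s); the robot touches nothing.
It fails at once if the start button is pressed (over 3 mm) while the mark is off the green line (value of joint start_button above 0.003 m and not (horizontal distance between index_mark and target_line below 0.0045 m)).
It fails at once if the dial's bar is pinched: fingers bear on both of its side faces at once (contact force between the fingers and dial_c2 above 0.5 N and contact force between the fingers and dial_c3 above 0.5 N).
It fails at once if a loose bystander is lifted or shoved over 20 mm (distance of any of indicator_tape, gauze_block, gallipot, marker from where it was at the start of the episode above 0.02 m).
It also fails if it takes over 48 s, if anything falls off the work surface, if the arm or the gripper's body presses on something with over 40 N, if the wrist force passes 120 N, or if a joint passes its speed limit or range.

## Working session

There is one attempt and no reset: what is moved stays moved. The work goes in short steps, each a Python script; the robot and the scene stay as the last script left them, time stands still between calls to the robot, and variables do not carry over. Pictures are saved under pics/ and viewed, at most 10 in all, crops included, and the job is handed in when it is done.

```bash
mkdir -p pics; ls; cat > h.py <<'E'
import numpy as np, cv2
from plant import robot
def cam(name):
    c=robot.get_calibration(name); f=200/np.tan(np.radians(c["vertical_fov"])/2)
    R=cv2.Rodrigues(np.array(c["rvec"],float))[0]; return c,f,R,np.array(c["tvec"],float).ravel()
def pix2plane(name,uv,z,C=None):
    c,f,R,t=C or cam(name); uv=np.atleast_2d(uv).astype(float)
    d=(uv-[c["cx"],c["cy"]])/f; s=d.copy()
    for _ in range(20): s=d/(1+c["k1"]*(s**2).sum(1,keepdims=True))
    r=np.c_[s,np.ones(len(s))]@R; o=-R.T@t
    return o+r*((z-o[2])/r[:,2])[:,None]
def proj(name,P,C=None):
    c,f,R,t=C or cam(name); p=np.atleast_2d(P)@R.T+t; s=p[:,:2]/p[:,2:]
    return s*(1+c["k1"]*(s**2).sum(1,keepdims=True))*f+[c["cx"],c["cy"]]
E
python3 - <<'E'
from h import *
for n in("scene","top","wrist"):
    c,f,R,t=cam(n); print(n,f,-R.T@t,R[2],c["k1"])
a=robot.grab_frame("top");b=robot.grab_frame("scene")
cv2.imwrite("pics/top0.png",a);cv2.imwrite("pics/scene0.png",b)
print(robot.observe())
E
```

```text
pics
scene 475.87088335832533 [ 0.00665071 -1.01773753  0.71525109] [ 0.44339352  0.70228175 -0.55695829] -0.00978161262055494
top 364.51968585744913 [ 0.31670024 -0.21729221  1.08799713] [ 1.94378425e-01  3.80313286e-05 -9.80926616e-01] -0.028623338597577035
wrist 309.9803630754346 [0.06246672 0.60195407 0.37380422] [ 0.29153566 -0.06950043 -0.95403179] -0.047142913540170805
{'time': 0.1, 'q': array([ 6.44142869e+01,  5.99603098e+00,  5.53295789e+00,  8.96061885e+01,
       -1.54681891e-03,  7.75258972e+01]), 'qvel': array([ 0.11521668, -0.01652207,  0.11490314,  0.04142607,  0.0394763 ,
       -0.07353448]), 'joint_torque': array([ 6.03769746e-03, -5.58212221e+01,  5.04716957e+01,  1.31801105e-02,
       -2.27560281e-04,  2.27164975e-05]), 'tool_pos': array([0.13601872, 0.58415697, 0.30320538]), 'tcp_rot': array([-1.79932039e+02, -1.34500789e-02,  1.66888383e+02]), 'ft_force': array([ 0.12483213, -0.53150233,  0.75498226]), 'torque': array([ 0.01665316, -0.01068734,  0.02160483]), 'gripper_force': 0.0, 'gripper_width': 0.08565099682442223}
```

View pics/top0.png

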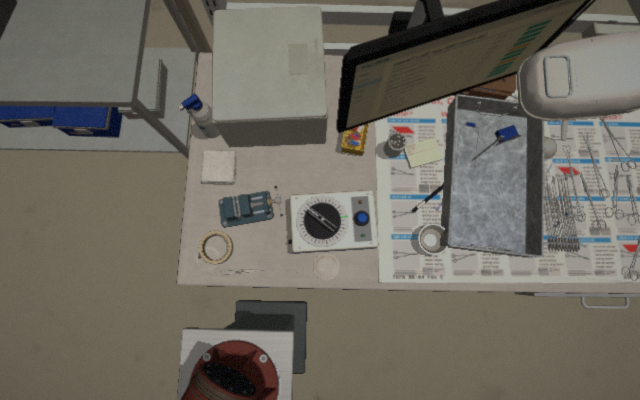

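View pics/scene0.png

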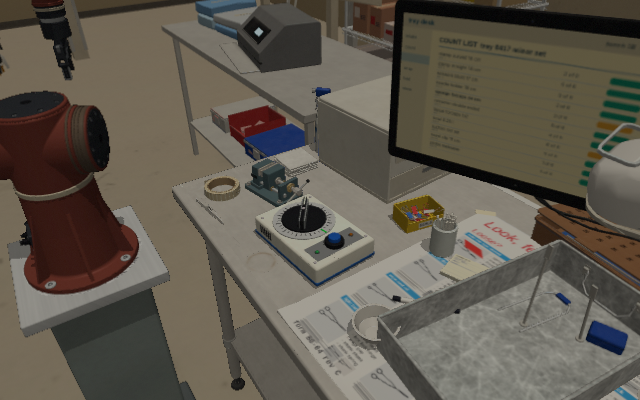

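The top view shows the console with the dial at about (322,222), the bar running upper-left to lower-right, and the button at (361,218). The scene view shows the dial at (304,217) and a green line near (325,230). Next I'll get a coarse position and then a close-up with the wrist camera.

```bash
python3 - <<'E'
from h import *
a=cv2.imread("pics/top0.png");hsv=cv2.cvtColor(a,cv2.COLOR_BGR2HSV)
roi=np.zeros(a.shape[:2],np.uint8);roi[205:235,350:372]=1
m=((hsv[...,0]>100)&(hsv[...,0]<130)&(hsv[...,1]>150)&(roi>0))
v,u=np.nonzero(m);print(u.mean(),v.mean(),len(u))
B=pix2plane("top",[u.mean(),v.mean()],.075)[0];D=pix2plane("top",[322,222],.065)[0]
print(B,D,np.linalg.norm((B-D)[:2]))
o=[180,0,167]
p=[D[0],D[1],.30]
print(robot.ik(p,o))
robot.move_pose(p,o)
C=cam("wrist");w=robot.grab_frame("wrist");cv2.imwrite("pics/w1.png",w)
import pickle;pickle.dump(C,open("C1.pkl","wb"))
print(robot.observe()["tool_pos"],robot.observe()["time"],proj("wrist",D,C))
E
```

```text
361.51807228915663 217.3734939759036 83
[ 0.46970775 -0.34396245  0.075     ] [ 0.45542915 -0.23338961  0.065     ] 0.11149094916530047
[-41.80324506  -9.53013225 -10.0344885   89.49564375   0.
 -28.80324506]
[ 0.45568547 -0.23287435  0.29998279] 3.225 [[316.07803363 180.89481202]]
```

View pics/w1.png

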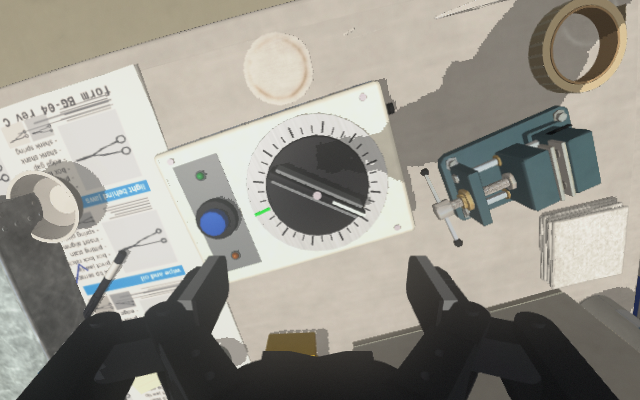

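The wrist view shows the dial centred at about (318,187), with the white mark toward (365,213). The green line is at (263,212) and the button at (213,222). The mark must go about 135° clockwise. Next I'll measure this precisely.

```bash
cat > meas.py <<'E'
from h import *
from scipy.optimize import least_squares
def measure(w,C,guess,out=None):
    """dial centre from the black disc's rim (cast to z=.065), green line (z=.059), white mark on bar top (z=.09)"""
    hsv=cv2.cvtColor(w,cv2.COLOR_BGR2HSV); H,S,V=[hsv[...,i].astype(int) for i in range(3)]
    vv,uu=np.mgrid[0:400,0:640]; px=np.c_[uu.ravel(),vv.ravel()]
    def rad(z): 
        d=pix2plane("wrist",px,z,C)[:,:2]-guess; return np.hypot(*d.T).reshape(400,640)
    g=(H>45)&(H<80)&(S>120)&(V>80)&(rad(.059)<.085)&(rad(.059)>.045)
    G=pix2plane("wrist",np.c_[uu[g],vv[g]],.059,C)[:,:2]
    blk=((V<75)&(rad(.065)<.062)).astype(np.uint8)
    blk=cv2.morphologyEx(blk,cv2.MORPH_OPEN,np.ones((3,3)))
    c=max(cv2.findContours(blk,cv2.RETR_EXTERNAL,cv2.CHAIN_APPROX_NONE)[0],key=cv2.contourArea)
    hull=cv2.convexHull(c)[:,0,:]; P=pix2plane("wrist",hull,.065,C)[:,:2]
    s=least_squares(lambda p:np.hypot(*(P-p[:2]).T)-p[2],[*guess,.053],loss="soft_l1",f_scale=.001).x
    m=(V>190)&(S<60)&(rad(.09)<.052)&(rad(.065)<.053)&(rad(.09)>.008)
    n,l,st,_=cv2.connectedComponentsWithStats(m.astype(np.uint8),connectivity=8)
    k=1+np.argmax(st[1:,4]) if n>1 else 0; m=l==k
    M=pix2plane("wrist",np.c_[uu[m],vv[m]],.09,C)[:,:2]
    if out:
        x=w.copy(); x[g]=(255,0,255); x[m]=(0,0,255); cv2.polylines(x,[hull],True,(255,255,0))
        q=proj("wrist",[*guess,.065],C)[0].astype(int); x=x[max(q[1]-80,0):q[1]+80,q[0]-130:q[0]+100]
        cv2.imwrite(out,cv2.resize(x,None,fx=3.4,fy=3.4,interpolation=cv2.INTER_NEAREST))
    return s,G,M
ang=lambda d:np.degrees(np.arctan2(d[1],d[0]))
E
python3 - <<'E'
from meas import *
import pickle
C=pickle.load(open("C1.pkl","rb"));w=cv2.imread("pics/w1.png")
s,G,M=measure(w,C,np.array([.455,-.233]),"pics/m1.png")
print("circle",s,len(G),len(M))
c=s[:2]
print("green",G.mean(0),np.hypot(*(G-c).T).min(),np.hypot(*(G-c).T).max(),ang(G.mean(0)-c))
print("mark",M.mean(0),np.hypot(*(M-c).T).min(),np.hypot(*(M-c).T).max(),ang(M.mean(0)-c))
print("hub",pix2plane("wrist",[317.5,196],.09,C))
vx=cv2.fitLine(M.astype(np.float32),cv2.DIST_L2,0,.01,.01).ravel();print("markline",vx, ang(vx))
E
```

```text
circle [ 0.45757871 -0.22441924  0.04234537] 41 381
green [ 0.47633425 -0.29780117] 0.06696694824910807 0.08373068768922685 -75.6628213923361
mark [ 0.4125008 -0.2437134] 0.04692771478562468 0.05955351089554121 -156.8282004045837
hub [[ 0.46403552 -0.23392002  0.09      ]]
markline [ 0.26879168 -0.96319836  0.4125008  -0.2437134 ] -74.407616
```

View pics/m1.png

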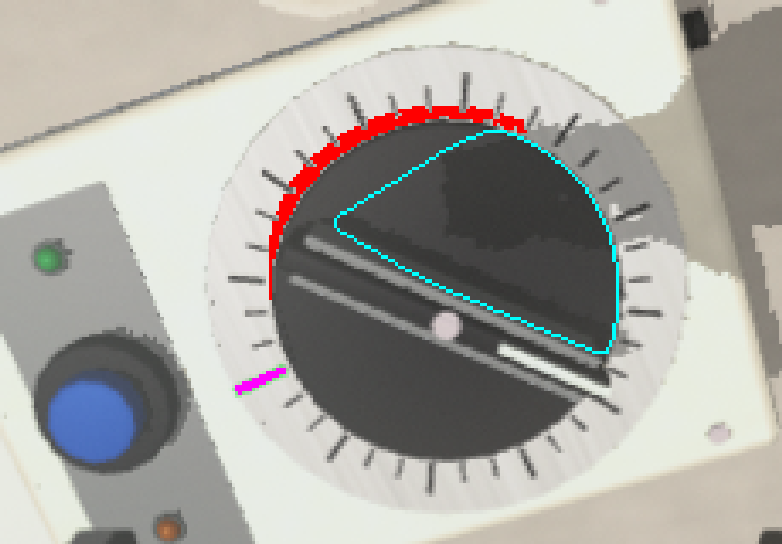

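The crop shows the green line detected properly. The disc was split by a threshold set too low, and the mark mask caught the ring. I'll fix both and use the hub as the centre guess.

```bash
sed -i 's/V<75/V<115/; s/(rad(.065)<.062)/(rad(.065)<.057)/; s/(rad(.09)<.052)&(rad(.065)<.053)&(rad(.09)>.008)/(rad(.09)<.0485)\&(rad(.065)<.056)\&(rad(.09)>.009)/; s/np.ones((3,3))/np.ones((5,5))/' meas.py
python3 - <<'E'
from meas import *
import pickle
C=pickle.load(open("C1.pkl","rb"));w=cv2.imread("pics/w1.png")
c=np.array([.464,-.234])
for i in range(3):
    s,G,M=measure(w,C,c,"pics/m2.png"); c=s[:2]; print("circle",s,len(G),len(M))
print("green",G.mean(0),np.hypot(*(G-c).T).min(),np.hypot(*(G-c).T).max(),ang(G.mean(0)-c))
g=cv2.fitLine(G.astype(np.float32),cv2.DIST_L2,0,.01,.01).ravel();print("gline",ang(g))
print("mark",M.mean(0),np.hypot(*(M-c).T).min(),np.hypot(*(M-c).T).max(),ang(M.mean(0)-c))
vx=cv2.fitLine(M.astype(np.float32),cv2.DIST_L2,0,.01,.01).ravel();print("markline", ang(vx))
hsv=cv2.cvtColor(w,cv2.COLOR_BGR2HSV);m=cv2.inRange(hsv,(100,130,60),(130,255,255));m[:190]=0;m[250:]=0;m[:,:180]=0;m[:,250:]=0
v,u=np.nonzero(m)
for z in(.065,.07,.075,.08,.085):
  b=pix2plane("wrist",[u.mean(),v.mean()],z,C)[0];print("button",b,np.hypot(*(b[:2]-c)))
E
```

```text
circle [ 0.46197652 -0.23403415  0.05230944] 41 92
circle [ 0.46197652 -0.23403415  0.05230944] 41 88
circle [ 0.46197652 -0.23403415  0.05230944] 41 88
green [ 0.47633425 -0.29780117] 0.05658343829668799 0.07336858641271415 -77.31093569362955
gline -78.67213
mark [ 0.48246258 -0.20865517] 0.017249784979338652 0.047877162417884075 51.08933252902318
markline 53.32792
button [ 0.47581385 -0.35139857  0.065     ] 0.11817731645312786
button [ 0.47428123 -0.34917352  0.07      ] 0.11579499025495814
button [ 0.47274861 -0.34694847  0.075     ] 0.11342698520929118
button [ 0.47121598 -0.34472342  0.08      ] 0.11107421726319491
button [ 0.46968336 -0.34249837  0.085     ] 0.10873767548110388
```

View pics/m2.png

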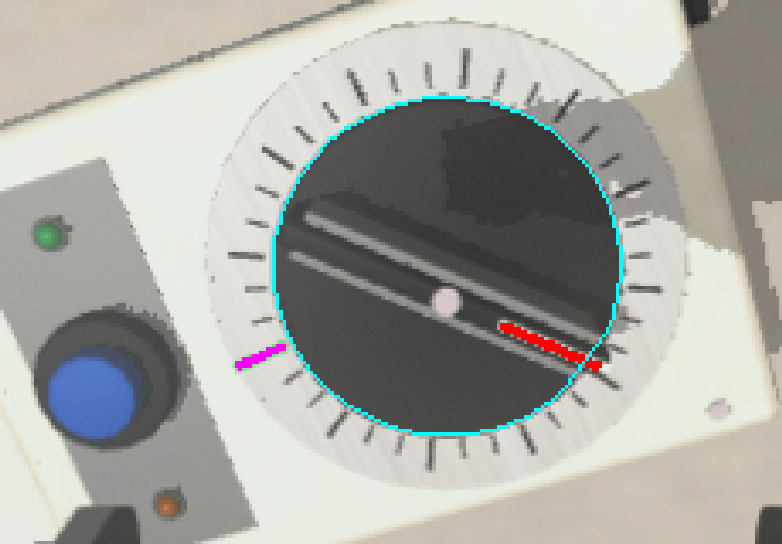

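The geometry now fits: circle radius 52.3 mm, centre near (0.463,-0.234). The mark is at +53.5° and the green line at -77.5°, so the bar needs about 131° clockwise. The button is at (0.472,-0.346), height about 78 mm. I'll push with closed fingers along an arc, stop about 8° short, and look again.

```bash
cat > push.py <<'E'
from meas import *
c0=np.array([.463,-.234]); Z=.144; RP=.036
def pose(th,gap,c=c0):
    a=np.radians(th); u=np.array([np.cos(a),np.sin(a)]); t=np.array([np.sin(a),-np.cos(a)])
    return np.r_[c+RP*u-(.0185+gap)*t,Z],[180,0,th+90]
def retreat(th):
    p,o=pose(th,.012); robot.line_to(p,vel=.08); p[2]=.2; robot.line_to(p,vel=.2); return p,o
def look(yaw,name):
    robot.move_pose([c0[0],c0[1],.28],[180,0,yaw]); robot.pause(.15)
    C=cam("wrist"); w=robot.grab_frame("wrist"); cv2.imwrite(f"pics/{name}.png",w)
    s,G,M=measure(w,C,c0,f"pics/{name}m.png")
    hsv=cv2.cvtColor(w,cv2.COLOR_BGR2HSV)
    q=proj("wrist",[*c0,.09],C)[0]; vv,uu=np.mgrid[0:400,0:640]
    h=(hsv[...,2]>150)&(np.hypot(uu-q[0],vv-q[1])<9)
    hub=pix2plane("wrist",[uu[h].mean(),vv[h].mean()],.09,C)[0,:2] if h.any() else s[:2]
    f=lambda P:ang(cv2.fitLine(P.astype(np.float32),cv2.DIST_L2,0,.01,.01).ravel())
    r=dict(circ=s,hub=hub,nG=len(G),nM=len(M),green=ang(G.mean(0)-s[:2]),gline=f(G),mark=ang(M.mean(0)-hub),markc=ang(M.mean(0)-s[:2]),mline=f(M))
    print(r, "t",robot.observe()["time"]); return r
E
python3 - <<'E'
from push import *
print(robot.tip_reach)
ths=np.append(np.arange(53.5,-69,-12),-69.5)
for th in ths:
    if robot.ik(*pose(th,0)) is None: print("noik",th)
robot.set_gripper(0.0); print(robot.observe()["gripper_width"],robot.tip_reach)
p,o=pose(53.5,.012); robot.move_pose([*p[:2],.2],o)
if robot.line_to(p,vel=.12,guard=6): print("touch!",robot.observe()["tool_pos"]); raise SystemExit
for th in ths:
    p,o=pose(th,0); robot.line_to(p,vel=.05,rotation=o); s=robot.observe(); print(round(th,1),np.round(s["ft_force"],1),np.round(s["torque"],2),round(s["time"],2))
retreat(th); look(th+90,"w2")
E
```

```text
0.0726
0.000552123470763894 0.0726
53.5 [ 0.1 -0.3 -0.8] [-0.01 -0.02 -0.01] 5.54
41.5 [-0.3  0.3 -0.5] [ 0.01  0.04 -0.01] 5.9
29.5 [-0.4 -0.7 -0.3] [-0.02  0.01  0.04] 6.26
17.5 [-0.4 -0.9 -0. ] [-0.02 -0.01 -0.02] 6.62
5.5 [1.  0.2 0.1] [-0.01  0.    0.01] 6.97
-6.5 [-0.6  0.  -1.4] [-0.    0.04  0.02] 7.33
-18.5 [ 1.2  0.4 -1.1] [-0.02  0.   -0.01] 7.69
-30.5 [0.2 0.8 0.6] [0.03 0.   0.01] 8.05
-42.5 [-0.6 -0.4  0.5] [-0.01  0.06  0.03] 8.41
-54.5 [-0.1  0.2  0.1] [ 0.01  0.02 -0.03] 8.77
-66.5 [ 0.6  0.1 -0.3] [0.   0.01 0.05] 9.12
-69.5 [ 0.2 -0.7  0.4] [ 0.05 -0.14 -0.02] 9.38
{'circ': array([ 0.46349787, -0.23338268,  0.05192948]), 'hub': array([ 0.46279933, -0.23422276]), 'nG': 49, 'nM': 106, 'green': np.float64(-79.0145555883548), 'gline': np.float32(-77.118805), 'mark': np.float64(-68.34659693876858), 'markc': np.float64(-70.02761405546525), 'mline': np.float32(-67.024536)} t 10.7667
```

View pics/w2m.png

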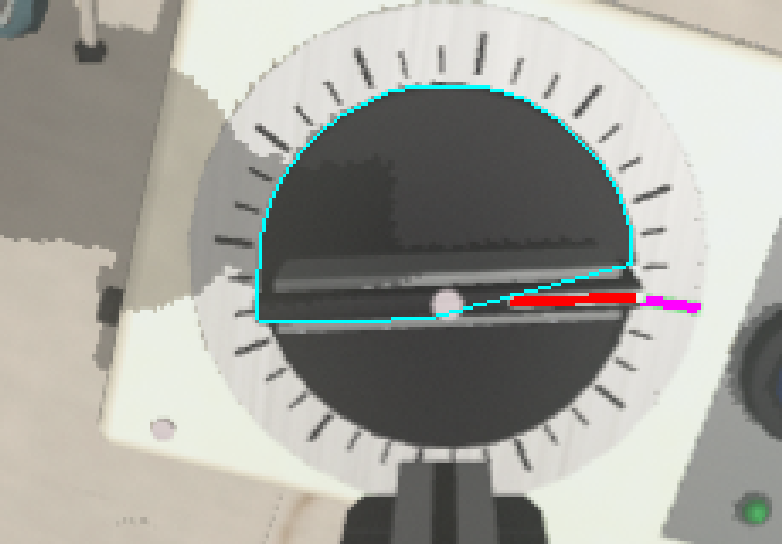

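The mark (red) is now about 10° short of the green line (magenta), with the hub dot at (447,303) in the crop. The mark lags the command by about 1.7°, so I'll push to a command of -79.5° and look again from two yaws.

```bash
python3 - <<'E'
from push import *
p,o=pose(-66,.012); robot.move_pose([*p[:2],.2],o); robot.line_to(p,vel=.12)
for th in(-69.5,-75.,-79.5):
    p,o=pose(th,0); robot.line_to(p,vel=.03,rotation=o)
robot.pause(.2); retreat(th); look(th+90,"w3"); look(60,"w4")
E
```

```text
{'circ': array([ 0.46304063, -0.23374696,  0.05239249]), 'hub': array([ 0.46272001, -0.23415275]), 'nG': 55, 'nM': 105, 'green': np.float64(-78.54807970670146), 'gline': np.float32(-74.11955), 'mark': np.float64(-78.50599400296379), 'markc': np.float64(-79.19881026624024), 'mline': np.float32(-77.0633)} t 14.6
{'circ': array([ 0.4628259 , -0.23357114,  0.05226966]), 'hub': array([ 0.46334733, -0.23428371]), 'nG': 37, 'nM': 91, 'green': np.float64(-78.30104925813343), 'gline': np.float32(-80.14693), 'mark': np.float64(-79.28253708207858), 'markc': np.float64(-78.58658620000955), 'mline': np.float32(-77.867676)} t 15.6333
```

```bash
python3 -c "
import cv2,numpy as np
a=cv2.imread('pics/w3m.png');b=cv2.imread('pics/w4m.png')
r=lambda x:cv2.resize(x,(560,390))[0:390]
cv2.imwrite('pics/v34.png',cv2.resize(np.hstack([a[:540,240:],b[:540,240:]]),(800,400)))"
```

```text
(no output)
```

View pics/v34.png

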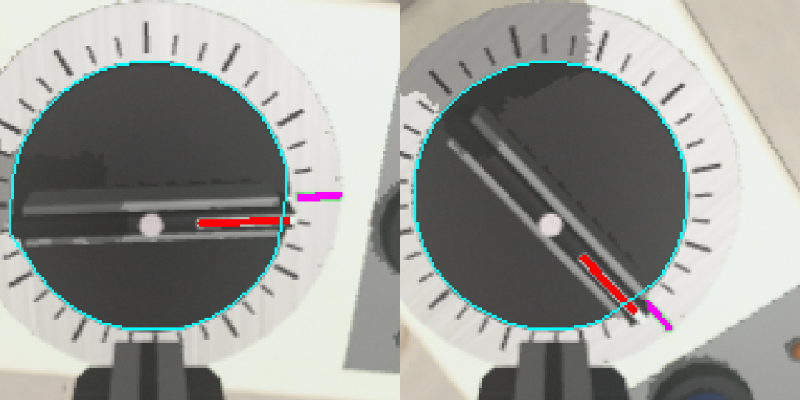

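The mark and green line agree within about 1° in both views (mark -78.5 to -79.3°, green about -78.4°). Now I'll press the button.

```bash
python3 - <<'E'
from push import *
b=np.array([.472,-.3457]); o=[180,0,60]; tr=robot.tip_reach
robot.move_pose([*b,.2],o); robot.line_to([*b,.092+tr],vel=.1); robot.pause(.2)
f0=robot.observe()["ft_force"][2]
hit=robot.line_to([*b,.064+tr],vel=.015,guard=10)
s=robot.observe(); print(hit,s["tool_pos"]-[*b,tr],s["ft_force"][2]-f0,s["time"])
robot.pause(.3); s=robot.observe(); print(s["tool_pos"][2]-tr,s["ft_force"][2]-f0)
cv2.imwrite("pics/press.png",robot.grab_frame("scene")[170:300,220:400])
robot.line_to([*b,.2],vel=.1); look(60,"w5")
E
```

```text
True [8.58521117e-06 2.47692721e-05 7.20563483e-02] 6.2022046379102855 18.2167
0.07203943765629872 6.308176079559186
{'circ': array([ 0.4627933 , -0.2335695 ,  0.05228543]), 'hub': array([ 0.46273689, -0.23445521]), 'nG': 40, 'nM': 94, 'green': np.float64(-78.37200366258213), 'gline': np.float32(-78.526764), 'mark': np.float64(-49.289052281144656), 'markc': np.float64(-50.06028682743272), 'mline': np.float32(37.08653)} t 20.0833
```

```bash
python3 -c "
import cv2,numpy as np
a=cv2.imread('pics/w5m.png');b=cv2.imread('pics/press.png')
cv2.imwrite('pics/v5.png',np.hstack([cv2.resize(a,(430,300)),cv2.resize(b,(370,300))]))"
```

```text
(no output)
```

View pics/v5.png

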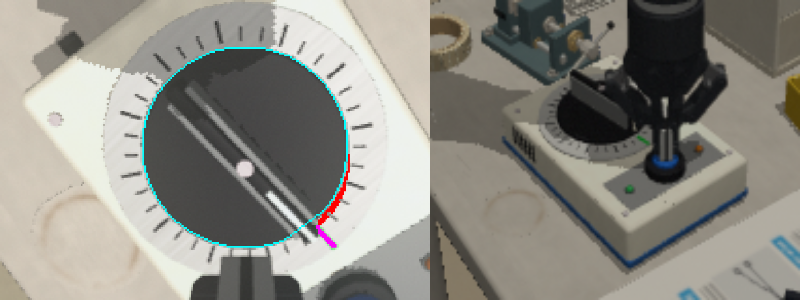

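The mark hasn't moved; the mask just picked up ring pixels this time. The fingers are on the button, but the force reading is ambiguous about depth. I'll press again in steps with a stronger guard, which is harmless while the mark is aligned.

```bash
python3 - <<'E'
from push import *
b=np.array([.472,-.3457]); o=[180,0,60]; tr=robot.tip_reach
robot.move_pose([*b,.2],o); robot.line_to([*b,.084+tr],vel=.1); robot.pause(.2)
f0=robot.observe()["ft_force"][2]
for z in np.arange(.081,.066,-.001):
    hit=robot.line_to([*b,z+tr],vel=.02,guard=18); f=np.mean([(robot.pause(.03),robot.observe()["ft_force"][2])[1] for _ in range(5)])-f0
    print(round(z,4),round(robot.observe()["tool_pos"][2]-tr,4),round(f,1),hit)
    if hit or f>18: break
robot.pause(.2)
robot.line_to([*b,.2],vel=.1); look(60,"w6")
E
```

```text
0.081 0.081 -0.0 False
0.08 0.08 -0.4 False
0.079 0.079 -0.7 False
0.078 0.0781 0.6 False
0.077 0.0771 1.5 False
0.076 0.0761 2.3 False
0.075 0.0751 2.4 False
0.074 0.0741 3.4 False
0.073 0.0731 3.7 False
0.072 0.0721 4.7 False
0.071 0.072 11.4 False
0.07 0.0718 18.2 False
{'circ': array([ 0.46279779, -0.23357313,  0.05228539]), 'hub': array([ 0.46272019, -0.23446937]), 'nG': 39, 'nM': 94, 'green': np.float64(-78.40598783896313), 'gline': np.float32(-77.709785), 'mark': np.float64(-49.26416631057518), 'markc': np.float64(-50.06429388852113), 'mline': np.float32(37.08651)} t 28.2583
```

The force curve runs from contact at 78 mm to a hard stop at 72 mm, so the button went its full 6 mm, and the last picture gives the same readings as the one before it. The gripper is clear of everything, so I'm handing in.

```bash
python3 -c "
from plant import robot
print(robot.job_done())"
```

```text
the job is handed in; nothing more can be done
None
```

The job is handed in: I pushed the dial clockwise until the mark lined up with the green line (within about 1°), then pressed the start button its full 6 mm (twice, the second to confirm depth) and released it, and the arm touched none of the loose things; no verdict was returned.

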